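# Scrape the saw chips off the fitting plate into the catch tray

## Task

Take the wooden-handled scraper block and use it to wipe all five loose metal chips off the raised plate into the low open tray at its end; do not touch the chips with the robot's gripper. Then stand the scraper upright on the rubber mat where you found it. Leave the steel hub standing on the plate and the other things on the bench where they are.

Things in the scene. Friction and masses are not known exactly. Their poses are not given: they have to be found in the camera images.
- plate: fixed raised plate with a dark steel top and bright steel rims; origin at the bench surface under its centre, z up. Top surface 60 mm above the origin, 210 mm along its x, 250 mm along its y. A low rim 10 mm wide and 12 mm high runs along both long edges (inner faces at x = -95 and +95 mm); both y ends (y = -125 and +125 mm) are open. The top overhangs its foot by 25 mm at the y ends
- tray: fixed low open grey sheet-metal tray, 220 x 95 mm (x, y), 40 mm high, walls and floor 4 mm; origin under its centre, axes parallel to the plate's. It stands at the +y or the -y end of the plate with its near wall tucked 12 mm under the overhang, so things pushed off that end drop in
- rack: fixed wooden block with a row of six upright sockets, 220 x 95 mm, 38 mm high, sockets up to 80 mm high along its middle line; origin under its centre. It stands at the plate's other y end, in the same way as the tray
- mat: fixed flat black rubber mat, 100 x 100 mm, 4 mm thick; origin at the bench surface under its centre. It lies on the left or right side of the bench and the scraper starts on it
- scraper: loose scraper block, 0.3 kg: steel foot 22 mm (x) x 54 mm (y) x 24 mm high, on it an upright square wooden handle 24 x 24 mm from 24 to 104 mm high, sides parallel to the foot's; origin at the centre of the foot's underside, z up along the handle
- hub: loose turned steel hub standing on the plate near its middle: foot 36 mm in diameter, 40 mm high, stepped to 20 mm at the top; origin at the centre of its underside. Must stay where it is
- chip1: loose bright metal chip, flat block 22 x 18 x 11 mm (x, y, z), origin at the centre of its underside
- chip2: loose bright metal chip, round bar slice 20 mm in diameter, 12 mm high, origin at the centre of its underside
- chip3: loose bright metal chip, narrow block 23 x 14 x 12 mm (x, y, z), origin at the centre of its underside
- chip4: loose bright metal chip, L-shaped piece 20 x 20 mm, 13 mm high, origin at the centre of its underside
- chip5: loose bright metal chip, square block 16 x 16 x 14 mm (x, y, z), origin at the centre of its underside
- oilcan: loose upright aluminium can, 64 mm in diameter, 130 mm high, origin at the centre of its underside; it stands on the side of the bench where the mat is not; leave it
- wrench: loose wrench 180 mm long lying flat on the bench, its length along its x; leave it
- driver: loose screwdriver 200 mm long lying on the bench, its length along its x; leave it
- bearing: loose steel ring lying on the bench, 60 mm outside, 28 mm inside diameter, 16 mm high, origin at the centre of its underside; leave it
- filter: loose black upright cylinder, 70 mm in diameter, 85 mm high, origin at the centre of its underside; leave it
Things that resemble listed ones, but are neither listed nor needed, are in the scene too. Of the things like the scraper, leave any that is blue or purple; of the rest the smaller one is meant.

How it is judged:
By the outcome, as a careful person would: the job done as asked, in the order asked, and still so for the second after the job is handed in, with the robot touching nothing.
It also fails if it takes over 72 s, if anything falls off the work surface, if the arm or the gripper's body presses on something with over 40 N, if the wrist force passes 120 N, or if a joint passes its speed limit or range.

## Robot

A 6-joint arm with a two-finger parallel gripper is mounted at the origin on the work surface. World frame = base frame: x ahead of the robot, y to its left, z up, the work surface at z = 0. Lengths are in mm, angles in rad, forces in N, time in s.
With the tool pointing down it reaches from about 275 to 750 mm from the base axis. Payload 10.2 kg.
Tool frame: the origin (TCP) lies midway between the tips of the shut fingers; the grasp point (between the pads) lies 19 mm behind it; z points along the fingers, y is the line along which they close (so a half turn about z gives the same grasp; the last joint's range is limited). The gripper opens to 85 mm and grips with 20 to 120 N. Pads are 22 mm wide; open, the fingers measure 114 mm over their backs; the gripper's body (76 mm by 85 mm) begins 54 mm behind the grasp point. The pads swing forward as they close: fully open they stand 13 mm farther back than shut.
Start: joints at [0.898, 0.313, 1.498, -0, 1.331, -0.223], TCP at [228.275, 472.781, 231.294] pointing down, gripper open.
Joint ranges: [-2.94, 2.94], [-0.97, 2.17], [0.19, 2.56], [-1.23, 4.37], [0.02, 3.11], [-2.88, 2.88]. Speed limits (rad/s): [2.39, 2.39, 3.01, 3.14, 3.14, 3.14].

## Interface

Orientations are given as a unit quaternion [w, x, y, z].
In Python, from rig import ctrl gives the robot as it stands.
- The arm moves only by the tool send_rows, never from a script. Its argument "targets" is a list of rows, each a list of 7 numbers: the closure, from -1 (fully open) to 1 (shut), so that 0 is half open, then the shift along the tool's x, y, z in m, then the turn, a rotation vector about the tool's x, y, z in rad. In form: [[claw, dx, dy, dz, ax, ay, az], ...]. A call has exactly 10 rows; each row shifts and turns the commanded pose from where the row before left it, along the tool's axes as they then stand; what a row does not reach is not made up. A row lasts 1/8 s, in which the tool goes at most 62.5 mm and 10.7 degrees, less where a joint would pass 70% of its speed; a pose out of reach is approached as far as the arm can. A call with a gripper value outside its range is refused whole. The fingers move at their own pace and stop on an object; "squeeze" is the grip in N (left out, the last holds). Time passes only in rows, so rows that do not move let the fingers close, or fill a call up. It gives the time, the measured TCP pose, the force, the opening and the grip force at its end, in the units of the state.
- ctrl.sense(): the state, without advancing time (a new reading comes with each control period).
- ctrl.capture(name): name is "scene" or "top" or "wrist"; returns a dict with "img" (420x560x3 uint8, red, green, blue), "camera_matrix" (3x3 intrinsics, pixels), "R" (3x3) and "t" (3): a world point X has camera coordinates R X + t. Camera axes: x right, y down, z forward; pixel columns grow to the right and rows downward; lengths in mm; the calibration is good to about 2 mm. A picture is of the moment at which its call begins. There is no depth.
- ctrl.finish_job(): hands the job in; it is judged then, once.
Trained networks look in a picture, given as the dict that the camera call returned (one of the last four; its "shot" number tells which), for a name from the list of things; names that differ only in an ending like _2 or _b are one class to them, and where a whole thing is asked for, a point or a joint stands for the part that bears it (a point fixed in the world has none). Each returns a list of dicts, best first, with "score" (0 to 1); they miss things now and then, are a little off and sometimes report something else, mostly with a low value. They report only what shows in the picture. A call takes as long as a camera call. They do not tell look-alikes from the thing itself.
- ctrl.boxes_of(query, picture): "extent" ([left, top, width, height] in pixels, round what is visible of it).
- ctrl.landmark_of(query, picture): "point" ([column, row] in pixels: a listed point, or the origin of a listed thing).
The state is a dict: "time_s": time; "joints": joint angles; "dq": joint speeds; "tau": joint torques, N m; "eef_pos": TCP position; "ee_rot": TCP orientation; "force": force on the tool from outside, world axes, zero at the start; "wrist_torque": the same for the moment, N m; "grip_width": opening from 0.0 (shut) to 1.0 (fully open); "grip_force": force on a finger pad.
Only numpy, scipy, OpenCV 4.12 (cv2) and the standard library are available. Lean on these libraries where they do the work, as an engineer would, in place of code of your own. Each camera call takes 0.05 s, during which the arm holds its last target. There are 200 camera calls.

## Working session

There is one attempt and no reset: what is moved stays moved. The work goes in short steps, Python scripts to look and compute and a tool call to move; the robot and the scene stay as the last step left them, time stands still between calls to the robot, and variables do not carry over. Pictures are saved under pics/ and viewed, at most 10 in all, crops included, and the job is handed in when it is done.

Besides the shell and the picture viewer there is one more tool, called after ">>>" as a command line: name --pt "numbers of a row" for each row, then --argument value for the rest. send_rows: Moves the arm, as the interface text tells. Its arguments: {"type":"object","properties":{"targets":{"type":"array"},"squeeze":{"type":"number"}},"required":["targets"]}

```bash
mkdir -p pics; cat > h.py <<'E'
import numpy as np, cv2
from rig import ctrl
def ray(p,uv,z):
    K=np.array(p["camera_matrix"]);R=np.array(p["R"]);t=np.array(p["t"]).ravel()
    d=R.T@np.linalg.inv(K)@np.array([uv[0],uv[1],1.]);c=-R.T@t
    return c+d*(z-c[2])/d[2]
def px(p,X):
    K=np.array(p["camera_matrix"]);v=K@(np.array(p["R"])@np.array(X,float)+np.array(p["t"]).ravel());return v[:2]/v[2]
def save(p,n,crop=None,s=1):
    im=p["img"][:,:,::-1]
    if crop: l,t,w,h=crop; im=im[t:t+h,l:l+w]
    cv2.imwrite("pics/"+n,cv2.resize(im,None,fx=s,fy=s,interpolation=cv2.INTER_CUBIC))
E
python3 - <<'E'
from h import *
for n in("scene","top"):
    p=ctrl.capture(n); save(p,n+"0.png",s=1.4)
    R=np.array(p["R"]);print(n,-R.T@np.array(p["t"]).ravel(), p["camera_matrix"][0][0])
    for q,z in [("plate",0),("tray",0),("rack",0),("mat",0),("scraper",4),("hub",60),("chip1",60),("chip2",60),("chip3",60),("chip4",60),("chip5",60),("oilcan",0)]:
        for r in ctrl.landmark_of(q,p)[:3]:
            if r["score"]>.25: print(q,round(r["score"],2),np.round(r["point"]),np.round(ray(p,r["point"],z)[:2]))
print(ctrl.sense())
E
```

```text
scene [1457.16911974  132.77226741  923.19330175] 539.7179570453592
plate 0.84 [253. 249.] [549. -19.]
tray 0.74 [319. 249.] [531. 138.]
tray 0.26 [283. 235.] [492.  48.]
rack 0.75 [185. 253.] [ 581. -179.]
mat 0.79 [405. 241.] [480. 346.]
mat 0.35 [382. 201.] [333. 296.]
mat 0.33 [282. 248.] [540.  50.]
scraper 0.91 [386. 302.] [680. 291.]
scraper 0.86 [450. 222.] [400. 462.]
scraper 0.85 [409. 233.] [456. 356.]
hub 0.62 [252. 234.] [560. -17.]
chip1 0.55 [220. 218.] [ 513. -102.]
chip1 0.5 [279. 214.] [484.  36.]
chip1 0.48 [283. 228.] [532.  51.]
chip2 0.55 [220. 218.] [ 513. -102.]
chip2 0.5 [279. 214.] [484.  36.]
chip2 0.48 [283. 228.] [532.  51.]
chip3 0.55 [220. 218.] [ 513. -102.]
chip3 0.5 [279. 214.] [484.  36.]
chip3 0.48 [283. 228.] [532.  51.]
chip4 0.55 [220. 218.] [ 513. -102.]
chip4 0.5 [279. 214.] [484.  36.]
chip4 0.48 [283. 228.] [532.  51.]
chip5 0.55 [220. 218.] [ 513. -102.]
chip5 0.5 [279. 214.] [484.  36.]
chip5 0.48 [283. 228.] [532.  51.]
oilcan 0.93 [118. 214.] [ 464. -382.]
top [ 359.64560559   41.27505298 1346.04770677] 512.9810653344508
plate 0.87 [306.
[... 886 characters left out ...]
. -381.]
{'time_s': 1.3, 'joints': array([ 8.97570145e-01,  3.12896215e-01,  1.49771690e+00,  3.16998538e-05,
        1.33102503e+00, -2.23403741e-01]), 'dq': array([-0.00053624,  0.00013752,  0.00040712, -0.00013221,  0.00075286,
       -0.00010254]), 'tau': array([-1.33991423e-03, -4.12201238e+01, -2.59893215e+01, -4.20301640e-04,
        6.45708969e-04,  4.34223324e-08]), 'eef_pos': array([228.27514539, 472.76851394, 231.28974646]), 'ee_rot': array([-2.37330582e-05,  2.23023489e-01,  9.74813071e-01, -1.38224689e-05]), 'force': array([-0.31786282,  0.35024599, -0.20130086]), 'wrist_torque': array([ 0.0141059 ,  0.05318961, -0.01780966]), 'grip_force': 0.0, 'grip_width': 1.0039030914641187}
```

View pics/scene0.png

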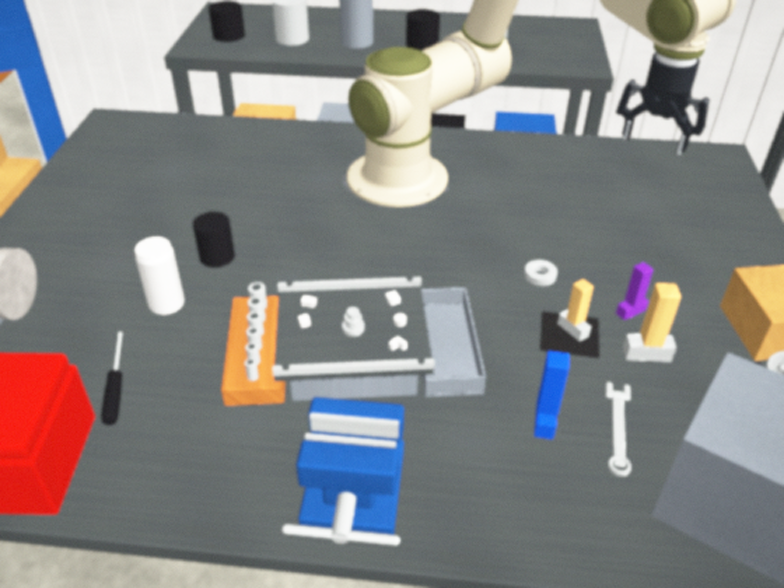

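View pics/top0.png

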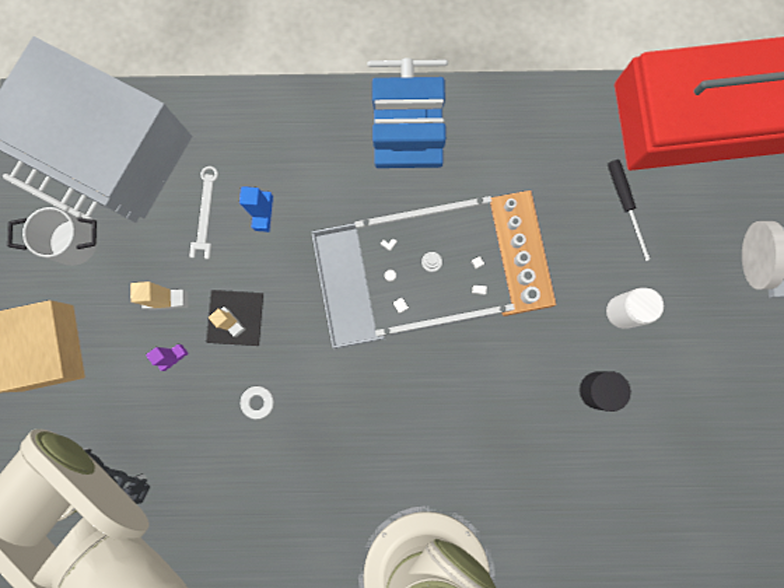

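```bash
python3 - <<'E'
from h import *
p=ctrl.capture("top"); save(p,"a.png",(85,190,120,75),6.5); save(p,"b.png",(215,130,190,125),4.2)
np.save("top.npy",p,allow_pickle=True)
g=cv2.cvtColor(p["img"],cv2.COLOR_RGB2GRAY)
n,l,st,c=cv2.connectedComponentsWithStats((g>185).astype(np.uint8))
for i in range(1,n):
    x,y=c[i]
    if 225<x<365 and 140<y<245 and st[i][4]>8: print(st[i],np.round(c[i],1),np.round(ray(p,c[i],72)[:2],1))
E
```

```text
[345 140   7   5  25] [347.8 142.2] [ 675.1 -120.8]
[353 141  23  37 248] [363.7 157.8] [ 634.2 -159.9]
[263 142  79  19 318] [301.8 150.8] [654.3  -3.5]
[353 152  14  64  90] [359.9 183.7] [ 567.7 -148.1]
[244 158  16   4  32] [253.7 159.8] [632.9 118.7]
[233 162  10   2  10] [237.5 162.5] [626.5 159.5]
[ 227  164   48   84 1609] [246.  202.6] [524.  138.6]
[272 171  11   8  50] [277.3 174. ] [595.6  59.3]
[301 180  15  14 154] [308.  186.3] [563.1 -17.4]
[337 183   9   9  46] [340.9 187. ] [ 560.2 -100. ]
[275 193   8   8  52] [278.4 196.4] [538.6  57.2]
[337 204  11   6  56] [342.  206.3] [ 511.3 -101.5]
[257 209   8  14  27] [261.4 216. ] [489.8 100.4]
[281 213  11  10  69] [285.7 217.5] [485.1  39.8]
[361 217   8   7  38] [364.2 219.8] [ 476.5 -155.9]
[278 219  80  19 320] [317.4 228. ] [457.6 -38.8]
```

View pics/a.png

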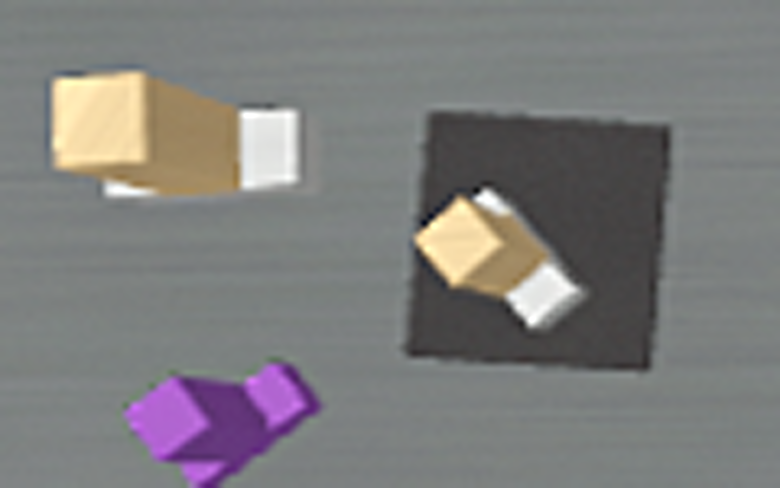

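View pics/b.png

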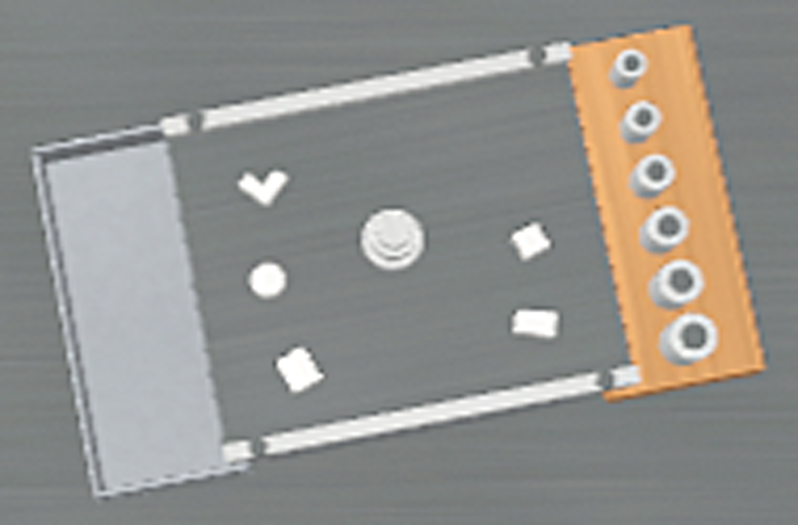

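The scraper meant is the wooden-handled one on the mat (crop a: (460,240), full (156,227)). The candidates that don't fit are a larger wooden one off the mat (crop (100,120), full (100,208)), a purple one (full (111,254)) and a blue one (full (183,147)). Crop b shows the five chips, the hub at (392,240), the tray on the left and the rack on the right.

```bash
python3 - <<'E'
from h import *
p=np.load("top.npy",allow_pickle=True).item()
b=lambda x,y,z:ray(p,(215+x/4.2-.4,130+y/4.2-.4),z)[:2]
a=lambda x,y,z:ray(p,(85+x/6.5-.4,190+y/6.5-.4),z)[:2]
FL,FR,NL,NR=b(163,126,72),b(570,52,72),b(224,452,72),b(640,374,72)
print(np.linalg.norm(FL-FR),np.linalg.norm(NL-NR),np.linalg.norm(FL-NL))
C=(FL+FR+NL+NR)/4;u=FL-FR+NL-NR;u/=np.linalg.norm(u);v=np.array([u[1],-u[0]])
print("C",C,"u",u,"v",v,"yaw v",np.degrees(np.arctan2(v[1],v[0])))
for n,q,z in [("L",(263,186),73),("round",(267,280),72),("block",(300,370),71),("sq",(530,241),74),("nar",(535,323),72),("hubfoot",(392,240),64),("hubtop",(394,233),100)]:
    d=b(*q,z)-C;print(n,np.round([d@u,d@v],1))
H=[a(*q,108) for q in[(462,197),(503,243),(457,287),(415,240)]]
print("handle",np.mean(H,0),[np.round(np.degrees(np.arctan2(*(H[i]-H[i-1])[::-1])),1) for i in range(4)],[np.linalg.norm(H[i]-H[i-1]) for i in range(4)])
M=[a(*q,4) for q in[(430,112),(670,127),(650,370),(406,353)]];print("mat",np.mean(M,0))
F=[a(485,187,28),a(585,290,28),a(540,330,28)];print("foot",F,np.degrees(np.arctan2(*(F[0]-F[1])[::-1])),np.linalg.norm(F[0]-F[1]),(F[0]+F[2])/2)
E
```

```text
250.02708651200678 251.17120425198556 199.89045634461235
C [556.19898054 -21.58431382] u [-0.16935079  0.98555584] v [0.98555584 0.16935079] yaw v 9.750074544691797
L [73.2 52.6]
round [81.2 -3.6]
block [ 71.7 -60.2]
sq [-77.5  -9.6]
nar [-71.  -58.3]
hubfoot [2.7 7.6]
hubtop [3.4 6.1]
handle [463.50576378 355.59204271] [np.float64(-47.4), np.float64(-138.3), np.float64(133.8), np.float64(41.9)] [np.float64(23.390456822480424), np.float64(23.33544513675445), np.float64(23.333271165887076), np.float64(23.831419554965265)]
mat [472.47851375 349.83201641]
foot [array([491.85075271, 366.04173967]), array([450.35787122, 325.8581244 ]), array([434.79999397, 343.43860558])] 44.081632928838715 57.76142441658527 [463.32537334 354.74017262]
```

>>> send_rows --pt "-0.3 -0.044 -0.0006 0 0 0 0" --pt "-0.3 -0.044 -0.0006 0 0 0 0" --pt "-0.3 -0.044 -0.0006 0 0 0 0" --pt "-0.3 -0.044 -0.0006 0 0 0 0" --pt "-0.3 -0.044 -0.0007 0 0 0 0" --pt "-0.3 -0.043 -0.0007 0 0 0 0" --pt "-0.3 0 0 0.015 0 0 0.124" --pt "-0.3 0 0 0.015 0 0 0.123" --pt "-0.3 0 0 0 0 0 0.123" --pt "-0.3 0 0 0 0 0 0" --squeeze 60

```text
time_s: 2.6
eef_pos: [463.5, 355.0, 201.2]
ee_rot: [-0.0, 0.398, 0.917, -0.0]
force: [-0.6, -0.2, -0.2]
grip_width: 0.65
grip_force: 0.0
```

```bash
cat >> h.py <<'E'
C=np.array([556.2,-21.6]);U=np.array([-.16935,.98556]);V=np.array([.98556,.16935])
def pose():
    from scipy.spatial.transform import Rotation as Ro
    s=ctrl.sense();q=s["ee_rot"];return s,np.array(s["eef_pos"]),Ro.from_quat([q[1],q[2],q[3],q[0]]).as_matrix()
def rel(x,y,z):
    s,P,M=pose();return np.round(M.T@(np.array([x,y,z])-P),1)
def st():
    s,P,M=pose();print("t",s["time_s"],"P",np.round(P,1),"yaw_y",round(float(np.degrees(np.arctan2(M[1,1],M[0,1]))),1),"tilt",np.round(M[:2,2],4),"F",np.round(s["force"],1),"g",s["grip_width"],s["grip_force"]);return P,M
E
python3 - <<'E'
from h import *
st();p=ctrl.capture("wrist");np.save("w.npy",p,allow_pickle=True);save(p,"w1.png",s=1.2)
for X in [(463.5,355,108)]: print(px(p,X))
E
```

```text
t 2.6 P [463.5 355.  201.2] yaw_y 43.1 tilt [-0.0001 -0.0001] F [-0.6 -0.2 -0.2] g 0.6500152360500768 0.0
[273.94754829 215.82057294]
```

View pics/w1.png

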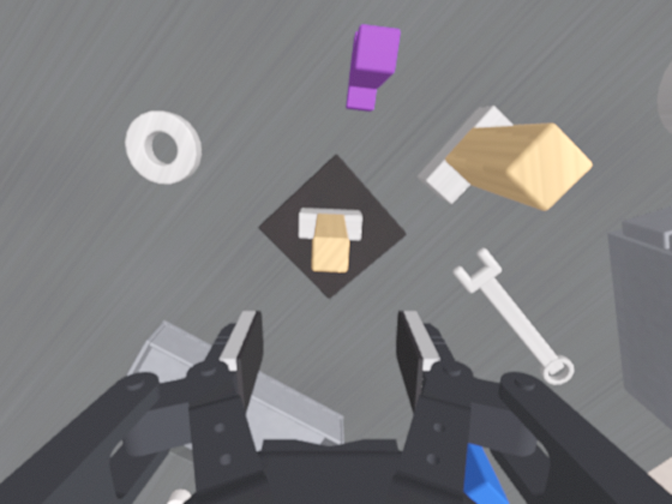

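The wrist view shows the handle top at (276,216) in full pixels, 2 px from where I predicted, and the foot is parallel to the fingers. Next I go down and grip.

>>> send_rows --pt "-0.3 0 0 0.03 0 0 0" --pt "-0.3 0 0 0.03 0 0 0" --pt "-0.3 0 0 0.03 0 0 0" --pt "-0.3 0 0 0.03 0 0 0" --pt "-0.3 0 0 0.021 0 0 0" --pt "-0.3 0 0 0 0 0 0" --pt "1 0 0 0 0 0 0" --pt "1 0 0 0 0 0 0" --pt "1 0 0 0 0 0 0" --pt "1 0 0 0 0 0 0" --squeeze 70

```text
time_s: 3.9
eef_pos: [464.2, 355.3, 61.7]
ee_rot: [0.001, 0.398, 0.917, 0.001]
force: [-0.4, -0.8, 6.5]
grip_width: 0.271
grip_force: 69.1
```

```bash
python3 - <<'E'
from h import *
st()
E
```

```text
t 3.9 P [464.2 355.3  61.7] yaw_y 43.0 tilt [0.0023 0.001 ] F [-0.4 -0.8  6.5] g 0.2706947283207499 69.06598806381226
```

```bash
python3 - <<'E'
from h import *
X=C-78*U+18*V; print(X, rel(*X,175))
E
```

```text
[587.14938 -95.42538] [-413.4 -217.5 -113.5]
```

>>> send_rows --pt "1 0 0 -0.01 0 0 0" --pt "1 0 0 -0.025 0 0 0" --pt "1 0 0 -0.04 0 0 0" --pt "1 0 0 -0.04 0 0 0" --pt "1 0 0 0 0 0 0" --pt "1 0 0 0 0 0 -0.165" --pt "1 0 0 0 0 0 -0.165" --pt "1 0 0 0 0 0 -0.165" --pt "1 0 0 0 0 0 -0.165" --pt "1 0 0 0 0 0 -0.165"

```text
time_s: 5.15
eef_pos: [462.7, 354.6, 173.6]
ee_rot: [-0.001, -0.005, 1.0, -0.001]
force: [0.6, -0.4, -3.4]
grip_width: 0.277
grip_force: 68.7
```

```bash
python3 - <<'E'
from h import *
st()
X=C-78*U+18*V; print(X, rel(*X,175))
p=ctrl.capture("wrist");save(p,"w2.png",s=1.2)
E
```

```text
t 5.15 P [462.7 354.6 173.6] yaw_y 90.6 tilt [-0.0029 -0.0014] F [ 0.6 -0.4 -3.4] g 0.27670114041032273 68.69402647018433
[587.14938 -95.42538] [-119.6 -451.4   -1.2]
```

View pics/w2.png

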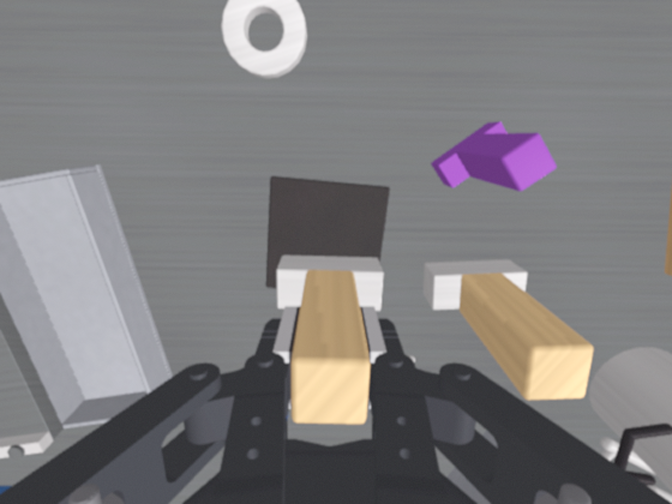

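The scraper is held squarely, with the foot at (275,235) in full pixels.

>>> send_rows --pt "1 -0.0133 -0.0502 0 0 0 0" --pt "1 -0.0133 -0.0502 0 0 0 0" --pt "1 -0.0133 -0.0502 0 0 0 0" --pt "1 -0.0133 -0.0502 0 0 0 0" --pt "1 -0.0133 -0.0502 0 0 0 0" --pt "1 -0.0133 -0.0502 0 0 0 0" --pt "1 -0.0133 -0.0502 0 0 0 0" --pt "1 -0.0133 -0.0502 0 0 0 0" --pt "1 -0.0133 -0.05 0 0 0 0" --pt "1 0 0 0 0 0 -0.16"

```text
time_s: 6.45
eef_pos: [585.3, -99.2, 173.5]
ee_rot: [-0.001, -0.081, 0.997, 0.0]
force: [0.1, 1.2, -3.4]
grip_width: 0.27
grip_force: 69.7
```

```bash
python3 - <<'E'
from h import *
st()
X=C-78*U+18*V; print(X, rel(*X,119))
p=ctrl.capture("wrist");save(p,"w3.png",s=1.2)
for a in [(-77.5,-9.6,67),(-71,-58.3,66),(3,7,100)]: print(px(p,[*(C+a[0]*U+a[1]*V),a[2]])*1.2)
E
```

```text
t 6.45 P [585.3 -99.2 173.5] yaw_y 99.3 tilt [-0.0022  0.0003] F [ 0.1  1.2 -3.4] g 0.26981929757724393 69.74586725234985
[587.14938 -95.42538] [-2.6  3.4 54.5]
[332.92364148 216.7267815 ]
[342.72203442 141.39436551]
[466.79443222 254.05012422]
```

View pics/w3.png

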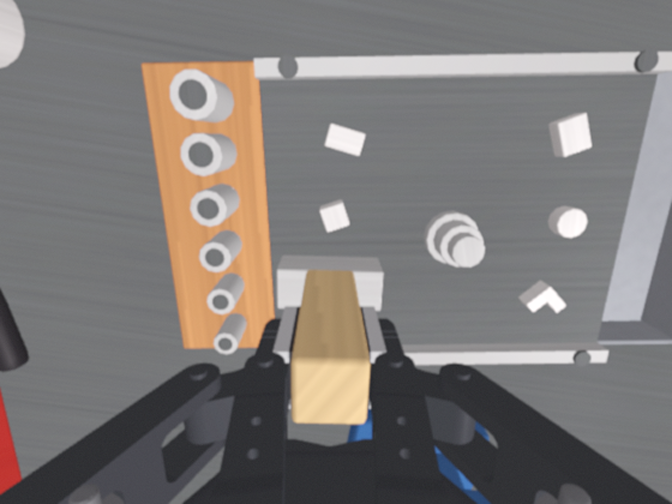

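>>> send_rows --pt "1 0 0 0.015 0 0 0" --pt "1 0 0 0.015 0 0 0" --pt "1 0 0 0.015 0 0 0" --pt "1 0 0 0.0095 0 0 0" --pt "1 0 0 0 0 0 0" --pt "1 0.008 0 0 0 0 0" --pt "1 0.008 0 0 0 0 0" --pt "1 0.008 0 0 0 0 0" --pt "1 0.007 0 0 0 0 0" --pt "1 0 0 0 0 0 0"

```text
time_s: 7.75
eef_pos: [554.6, -101.2, 121.0]
ee_rot: [0.0, -0.082, 0.997, -0.0]
force: [0.1, 0.5, -2.8]
grip_width: 0.276
grip_force: 69.8
```

```bash
python3 - <<'E'
from h import *
P,M=st();d=P[:2]-C;print(d@U,d@V)
E
```

```text
t 7.75 P [ 554.6 -101.2  121. ] yaw_y 99.4 tilt [ 0. -0.] F [ 0.1  0.5 -2.8] g 0.27560130713476555 69.7856855392456
-78.14529100163583 -15.09736514810752
```

>>> send_rows --pt "1 -0.01 0 0 0 0 0" --pt "1 -0.005 0 -0.02 0 0 0" --pt "1 0 0 -0.025 0 0 0.174" --pt "1 0 0 0 0 0 0.174" --pt "1 0 0 0 0 0 0.174" --pt "1 0 0 0 0 0 0.174" --pt "1 0 0 0 0 0 0.174" --pt "1 0 0 0 0 0 0.174" --pt "1 0 0 0 0 0 0.174" --pt "1 0 0 0 0 0 0.174"

```text
time_s: 9.0
eef_pos: [570.5, -98.4, 165.7]
ee_rot: [0.0, 0.578, 0.816, 0.0]
force: [-0.0, -0.4, -4.2]
grip_width: 0.277
grip_force: 69.8
```

>>> send_rows --pt "1 0 0 0 0 0 0.173" --pt "1 0 0 0 0 0 0" --pt "1 0 0 0 0 0 0" --pt "1 0 0 0 0 0 0" --pt "1 0 0 0 0 0 0" --pt "1 0 0 0 0 0 0" --pt "1 0 0 0 0 0 0" --pt "1 0 0 0 0 0 0" --pt "1 0 0 0 0 0 0" --pt "1 0 0 0 0 0 0"

```text
time_s: 10.25
eef_pos: [569.7, -98.6, 165.8]
ee_rot: [0.0, 0.644, 0.765, -0.0]
force: [0.9, -0.7, -3.4]
grip_width: 0.277
grip_force: 69.9
```

```bash
python3 - <<'E'
from h import *
st(); print(rel(*(C-108*U-48*V),119.2))
p=ctrl.capture("wrist");save(p,"w4.png",s=1.2)
E
```

```text
t 10.25 P [569.7 -98.6 165.8] yaw_y 9.8 tilt [ 0. -0.] F [ 0.9 -0.7 -3.4] g 0.2769548310505428 69.8717737197876
[-29.8 -48.3  46.6]
```

View pics/w4.png

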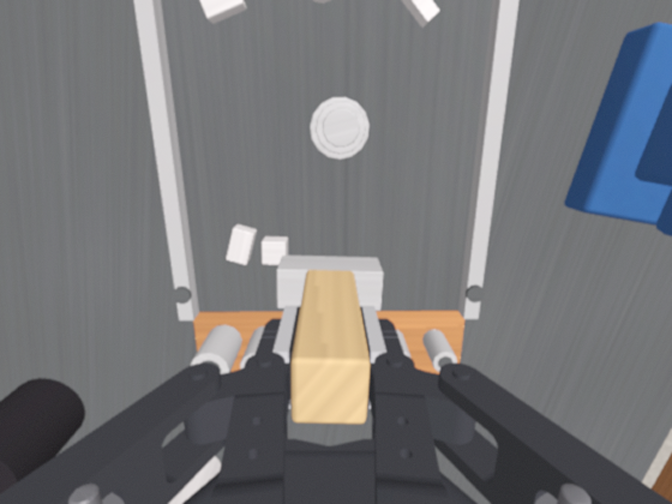

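Square chip now sits flush at (274,250) beside the narrow one at (241,244). The hub at (340,128) has not moved.

>>> send_rows --pt "1 -0.015 -0.024 0 0 0 0" --pt "1 -0.015 -0.0243 0 0 0 0" --pt "1 0 0 0.015 0 0 0" --pt "1 0 0 0.016 0 0 0" --pt "1 0 0 0.0156 0 0 0" --pt "1 0 0 0 0 0 0" --pt "1 0.01 0 0 0 0 0" --pt "1 0.014 0 0 0 0 0" --pt "1 0.014 0 0 0 0 0" --pt "1 0.014 0 0 0 0 0"

```text
time_s: 11.55
eef_pos: [518.2, -83.8, 119.3]
ee_rot: [0.0, 0.644, 0.765, 0.0]
force: [0.8, -0.2, -4.3]
grip_width: 0.272
grip_force: 68.7
```

>>> send_rows --pt "1 0.014 0 0 0 0 0" --pt "1 0.014 0 0 0 0 0" --pt "1 0.014 0 0 0 0 0" --pt "1 0.014 0 0 0 0 0" --pt "1 0.014 0 0 0 0 0" --pt "1 0.014 0 0 0 0 0" --pt "1 0.014 0 0 0 0 0" --pt "1 0.014 0 0 0 0 0" --pt "1 0.012 0 0 0 0 0" --pt "1 0 0 0 0 0 0"

```text
time_s: 12.8
eef_pos: [497.1, 37.9, 119.2]
ee_rot: [-0.0, 0.644, 0.765, -0.0]
force: [0.1, 0.1, -3.1]
grip_width: 0.269
grip_force: 68.7
```

```bash
python3 - <<'E'
from h import *
P,M=st();d=P[:2]-C;print(d@U,d@V)
p=ctrl.capture("wrist");save(p,"w5.png",s=1.2)
E
```

```text
t 12.8 P [497.1  37.9 119.2] yaw_y 9.9 tilt [-0.0003  0.0002] F [ 0.1  0.1 -3.1] g 0.26851071396044385 68.70829224586487
68.63961852734664 -48.199924853302164
```

View pics/w5.png

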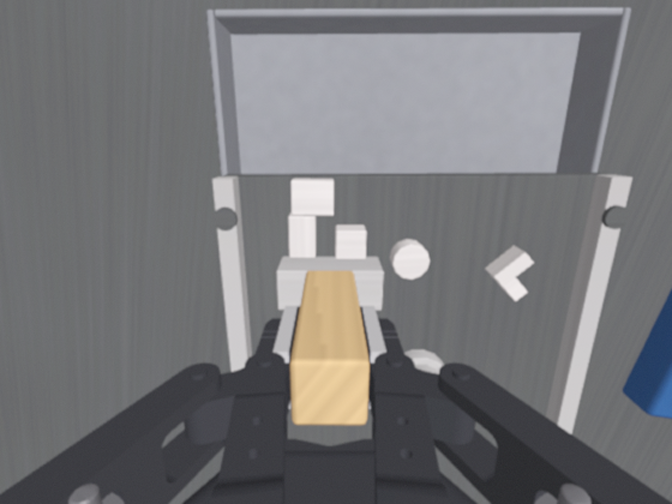

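The block at (313,197), narrow at (302,235) and square at (350,240) are all being pushed ahead. Round (410,258) and L (510,272) are still to do.

>>> send_rows --pt "1 0.012 0 0 0 0 0" --pt "1 0.012 0 0 0 0 0" --pt "1 0.012 0 0 0 0 0" --pt "1 0.012 0 0 0 0 0" --pt "1 0.012 0 0 0 0 0" --pt "1 0.01 0 0 0 0 0" --pt "1 0 0 0 0 0 0" --pt "1 0 0 0 0 0 0" --pt "1 0 0 -0.015 0 0 0" --pt "1 0 0 -0.02 0 0 0"

```text
time_s: 14.1
eef_pos: [485.4, 105.7, 155.3]
ee_rot: [-0.0, 0.644, 0.765, -0.0]
force: [0.2, 0.0, -3.0]
grip_width: 0.276
grip_force: 68.9
```

```bash
python3 - <<'E'
from h import *
P,M=st();d=P[:2]-C;print(d@U,d@V,rel(*(C+52*U-4*V),119.2))
p=ctrl.capture("wrist");save(p,"w6.png",s=1.0)
E
```

```text
t 14.1 P [485.4 105.7 155.3] yaw_y 9.8 tilt [-0.0002 -0.    ] F [ 0.2  0.  -3. ] g 0.2757316944486832 68.93454194068909
137.48341950747007 -48.18393423519916 [-85.5  44.2  36.1]
```

View pics/w6.png

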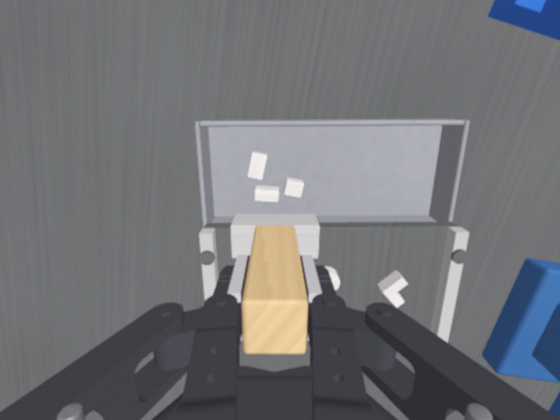

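Three chips are in the tray at (258,165), (267,193) and (294,187). That was my tenth picture, so from here I check by numbers. The round chip is next.

>>> send_rows --pt "1 -0.022 0.011 0 0 0 0" --pt "1 -0.022 0.011 0 0 0 0" --pt "1 -0.022 0.011 0 0 0 0" --pt "1 -0.0195 0.0112 0 0 0 0" --pt "1 0 0 0 0 0 0" --pt "1 0 0 0.018 0 0 0" --pt "1 0 0 0.018 0 0 0" --pt "1 0 0 0 0 0 0" --pt "1 0.01 0 0 0 0 0" --pt "1 0.012 0 0 0 0 0"

```text
time_s: 15.4
eef_pos: [539.6, 51.8, 118.4]
ee_rot: [-0.0, 0.644, 0.765, 0.0]
force: [-0.0, -0.8, -2.3]
grip_width: 0.274
grip_force: 69.3
```

>>> send_rows --pt "1 0.012 0 0 0 0 0" --pt "1 0.012 0 0 0 0 0" --pt "1 0.012 0 0 0 0 0" --pt "1 0.012 0 0 0 0 0" --pt "1 0.012 0 0 0 0 0" --pt "1 0.003 0 0 0 0 0" --pt "1 0 0 0 0 0 0" --pt "1 0 0 0 0 0 0" --pt "1 0 0 -0.015 0 0 0" --pt "1 0 0 -0.02 0 0 0"

```text
time_s: 16.65
eef_pos: [529.1, 112.8, 154.3]
ee_rot: [-0.0, 0.644, 0.765, -0.0]
force: [-0.3, -0.1, -4.0]
grip_width: 0.272
grip_force: 69.2
```

```bash
python3 - <<'E'
from h import *
P,M=st();d=P[:2]-C;print(d@U,d@V,rel(*(C+40*U+54*V),119.2))
p=ctrl.capture("top")
g=cv2.cvtColor(p["img"],cv2.COLOR_RGB2GRAY)
for q in ("chip1","hub"):
  for r in ctrl.landmark_of(q,p):
    if r["score"]>.2:
      e=ray(p,r["point"],65)[:2]-C; print(q,round(r["score"],2),np.round([e@U,e@V]))
E
```

```text
t 16.65 P [529.1 112.8 154.3] yaw_y 9.8 tilt [-0.0001 -0.    ] F [-0.3 -0.1 -4. ] g 0.2716005502796005 69.18654084205627
137.07541044585264 -3.9657574137809215 [-97.1  57.9  35.1]
hub 0.68 [ 356. -179.]
hub 0.63 [155. -15.]
hub 0.55 [-1.  1.]
```

>>> send_rows --pt "1 -0.024 0.0145 0 0 0 0" --pt "1 -0.024 0.0145 0 0 0 0" --pt "1 -0.024 0.0145 0 0 0 0" --pt "1 -0.023 0.0135 0 0 0 0" --pt "1 0 0 0 0 0 0" --pt "1 0 0 0.017 0 0 0" --pt "1 0 0 0.0175 0 0 0" --pt "1 0 0 0 0 0 0" --pt "1 0.012 0 0 0 0 0" --pt "1 0.012 0 0 0 0 0"

```text
time_s: 18.05
eef_pos: [596.9, 54.0, 118.5]
ee_rot: [-0.0, 0.644, 0.765, -0.0]
force: [-0.6, -0.7, -4.0]
grip_width: 0.268
grip_force: 69.8
```

>>> send_rows --pt "1 0.012 0 0 0 0 0" --pt "1 0.012 0 0 0 0 0" --pt "1 0.012 0 0 0 0 0" --pt "1 0.012 0 0 0 0 0" --pt "1 0.012 0 0 0 0 0" --pt "1 0.012 0 0 0 0 0" --pt "1 0.002 0 0 0 0 0" --pt "1 0 0 0 0 0 0" --pt "1 0 0 -0.02 0 0 0" --pt "1 0 0 -0.035 0 0 0"

```text
time_s: 19.3
eef_pos: [584.2, 125.2, 173.3]
ee_rot: [-0.001, 0.644, 0.765, -0.001]
force: [0.3, 0.5, -3.6]
grip_width: 0.274
grip_force: 69.6
```

```bash
python3 - <<'E'
from h import *
P,M=st();d=P[:2]-C;print(d@U,d@V,rel(463.5,355,175))
for cam in("wrist","scene"):
  p=ctrl.capture(cam)
  for q in ("chip1","hub"):
    for r in ctrl.landmark_of(q,p):
      if r["score"]>.2:
        e=ray(p,r["point"],60)[:2]-C;f=ray(p,r["point"],6)[:2]-C; print(cam,q,round(r["score"],2),np.round(r["point"]),"plate",np.round([e@U,e@V]),"tray",np.round([f@U,f@V]))
E
```

```text
t 19.3 P [584.2 125.2 173.3] yaw_y 9.8 tilt [-0.0028 -0.0002] F [ 0.3  0.5 -3.6] g 0.27396035334364344 69.6289336681366
139.89470837866435 52.453718196183914 [247.  -80.   -1.5]
wrist chip1 0.9 [170. 196.] plate [151. -36.] tray [137. -55.]
wrist chip1 0.89 [154. 166.] plate [177. -47.] tray [168. -68.]
wrist chip1 0.59 [212. 176.] plate [168.   0.] tray [158. -10.]
wrist chip1 0.59 [190. 189.] plate [157. -19.] tray [143. -34.]
wrist chip1 0.57 [277. 179.] plate [165.  54.] tray [154.  54.]
wrist hub 0.45 [229. 340.] plate [3. 7.] tray [-42.  -2.]
wrist hub 0.38 [274. 177.] plate [167.  52.] tray [156.  52.]
scene chip1 0.62 [318. 261.] plate [146. 100.] tray [155.  49.]
scene chip1 0.42 [314. 242.] plate [144.  40.] tray [153. -14.]
scene chip1 0.41 [310. 240.] plate [135.  30.] tray [143. -25.]
scene chip1 0.39 [304. 229.] plate [124.  -4.] tray [132. -62.]
scene chip1 0.26 [384. 198.] plate [ 336. -109.] tray [ 357. -172.]
scene hub 0.63 [253. 235.] plate [6. 7.] tray [  6. -50.]
```

All five chips are in the tray and the hub is unmoved at (3,7). I'm taking the scraper back to the mat.

>>> send_rows --pt "1 0.041 -0.0133 0 0 0 0" --pt "1 0.041 -0.0133 0 0 0 0" --pt "1 0.041 -0.0133 0 0 0 0" --pt "1 0.041 -0.0133 0 0 0 0" --pt "1 0.041 -0.0133 0 0 0 0" --pt "1 0.042 -0.0135 0 0 0 0" --pt "1 0 0 0 0 0 -0.145" --pt "1 0 0 0 0 0 -0.145" --pt "1 0 0 0 0 0 -0.145" --pt "1 0 0 0 0 0 -0.146"

```text
time_s: 20.85
eef_pos: [463.4, 355.2, 172.2]
ee_rot: [-0.001, 0.396, 0.918, -0.001]
force: [0.8, 0.6, -4.2]
grip_width: 0.276
grip_force: 69.9
```

>>> send_rows --pt "1 0 0 0.02 0 0 0" --pt "1 0 0 0.025 0 0 0" --pt "1 0 0 0.025 0 0 0" --pt "1 0 0 0.02 0 0 0" --pt "1 0 0 0.01 0 0 0" --pt "1 0 0 0 0 0 0" --pt "1 0 0 0 0 0 0" --pt "1 0 0 0 0 0 0" --pt "1 0 0 0 0 0 0" --pt "1 0 0 0 0 0 0"

```text
time_s: 22.1
eef_pos: [463.9, 355.5, 73.9]
ee_rot: [0.0, 0.398, 0.917, 0.0]
force: [-0.3, -0.2, -3.7]
grip_width: 0.273
grip_force: 69.8
```

```bash
python3 - <<'E'
from h import *
st(); print(rel(463.8,355,61.7))
E
```

```text
t 22.1 P [463.9 355.5  73.9] yaw_y 43.1 tilt [0.0003 0.0001] F [-0.3 -0.2 -3.7] g 0.27253746895884334 69.77393746376038
[-0.3 -0.4 12.2]
```

>>> send_rows --pt "1 0 0 0.006 0 0 0" --pt "1 0 0 0.004 0 0 0" --pt "1 0 0 0.001 0 0 0" --pt "1 0 0 0.001 0 0 0" --pt "1 0 0 0 0 0 0" --pt "1 0 0 0 0 0 0" --pt "1 0 0 0 0 0 0" --pt "1 0 0 0 0 0 0" --pt "1 0 0 0 0 0 0" --pt "1 0 0 0 0 0 0"

```text
time_s: 23.35
eef_pos: [463.8, 355.5, 61.7]
ee_rot: [-0.0, 0.398, 0.917, 0.0]
force: [-0.4, -0.3, -3.7]
grip_width: 0.271
grip_force: 69.8
```

>>> send_rows --pt "1 0 0 0.0005 0 0 0" --pt "1 0 0 0 0 0 0" --pt "1 0 0 0.0005 0 0 0" --pt "1 0 0 0 0 0 0" --pt "1 0 0 0 0 0 0" --pt "1 0 0 0 0 0 0" --pt "1 0 0 0 0 0 0" --pt "1 0 0 0 0 0 0" --pt "1 0 0 0 0 0 0" --pt "1 0 0 0 0 0 0"

```text
time_s: 24.6
eef_pos: [463.8, 355.5, 60.7]
ee_rot: [0.0, 0.398, 0.917, 0.0]
force: [0.3, -0.7, -3.2]
grip_width: 0.273
grip_force: 69.8
```

>>> send_rows --pt "1 0 0 0.0005 0 0 0" --pt "1 0 0 0 0 0 0" --pt "1 0 0 0.0005 0 0 0" --pt "1 0 0 0 0 0 0" --pt "1 0 0 0 0 0 0" --pt "1 0 0 0 0 0 0" --pt "1 0 0 0 0 0 0" --pt "1 0 0 0 0 0 0" --pt "1 0 0 0 0 0 0" --pt "1 0 0 0 0 0 0"

```text
time_s: 25.85
eef_pos: [463.9, 355.5, 59.9]
ee_rot: [0.0, 0.398, 0.917, 0.0]
force: [-1.7, -2.0, 3.5]
grip_width: 0.272
grip_force: 70.4
```

It's in contact with the mat, so I release.

>>> send_rows --pt "0.3 0 0 0 0 0 0" --pt "0.1 0 0 0 0 0 0" --pt "-0.3 0 0 0 0 0 0" --pt "-0.3 0 0 0 0 0 0" --pt "-0.3 0 0 -0.02 0 0 0" --pt "-0.3 0 0 -0.03 0 0 0" --pt "-0.3 0 0 -0.03 0 0 0" --pt "-0.3 0 0 -0.03 0 0 0" --pt "-0.3 0 0 -0.03 0 0 0" --pt "-0.3 0 0 0 0 0 0"

```text
time_s: 27.1
eef_pos: [464.6, 355.9, 201.8]
ee_rot: [0.001, 0.398, 0.917, 0.002]
force: [-0.5, -0.0, -0.2]
grip_width: 0.652
grip_force: 0.0
```

```bash
python3 - <<'E'
from h import *
st()
p=ctrl.capture("wrist");q=np.load("w.npy",allow_pickle=True).item()
for n,c in(("before",q),("after",p)):
  for r in ctrl.landmark_of("scraper",c)[:3] if n=="after" else []: print("lm",round(r["score"],2),np.round(ray(c,r["point"],4)[:2],1))
  h=cv2.cvtColor(c["img"],cv2.COLOR_RGB2HSV);m=cv2.inRange(h,(10,60,120),(28,200,255))
  nn,l,s,ce=cv2.connectedComponentsWithStats(m)
  for i in range(1,nn):
    if s[i][4]>150: print(n,s[i],np.round(ce[i]),np.round(ray(c,ce[i],80)[:2]))
p=ctrl.capture("top")
for qn,z in(("scraper",4),("mat",4),("hub",60),("chip1",6)):
  for r in ctrl.landmark_of(qn,p):
    if r["score"]>.3:
      w=ray(p,r["point"],z)[:2];e=w-C;print(qn,round(r["score"],2),np.round(w),np.round([e@U,e@V]))
E
```

```text
t 27.1 P [464.6 355.9 201.8] yaw_y 43.1 tilt [0.004  0.0019] F [-0.5 -0.  -0.2] g 0.6517702337431194 0.0
before [ 371  103  123   73 5843] [434. 135.] [518. 489.]
before [ 259  178   33   50 1386] [275. 204.] [463. 357.]
lm 0.98 [394.2 465.9]
lm 0.79 [500.7 478.3]
lm 0.67 [459.9 359.1]
after [ 369  102  121   73 5759] [430. 135.] [518. 489.]
after [ 257  178   32   48 1365] [273. 203.] [463. 357.]
scraper 0.67 [670. 303.] [301. 167.]
scraper 0.53 [474. 347.] [377. -18.]
mat 0.7 [476. 348.] [378. -17.]
mat 0.69 [465. 132.] [166. -64.]
hub 0.47 [562. -24.] [-3.  5.]
chip1 0.6 [528. 138.] [162.  -1.]
chip1 0.51 [484. 101.] [133. -50.]
chip1 0.5 [463. 139.] [175. -65.]
chip1 0.39 [497. 106.] [136. -36.]
```

Seen from above, the scraper stands upright at its original spot. The chips are in the tray and the hub is in place, so I hand in.

```bash
python3 -c "
from rig import ctrl
print(ctrl.finish_job())"
```

```text
the job is handed in; nothing more can be done
None
```

I wiped all five chips into the tray and stood the scraper upright on the mat where I found it, with the hub still in place; I handed the job in at about 27 s, and no verdict came back.

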